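Lay a standing tube down against the length stop

ROBOT

A 7-joint arm with a two-finger parallel gripper is mounted at the origin on a cart in front of the work surface, level with it; the furniture and walls round the work are solid. World frame = base frame: x ahead of the robot, y to its left, z up, the work surface at z = 0. Lengths are in m, angles in rad, forces in N, time in s.
With the tool pointing down it reaches from about 0.425 to 0.875 m from the base axis. Payload 4.7 kg.
Tool frame: the origin (TCP) lies midway between the tips of the shut fingers; the grasp point (between the pads) lies 19 mm behind it (ctrl.grip_point_offset is the distance from the TCP to the grasp point, in m); z points along the fingers, y is the line along which they close (so a half turn about z gives the same grasp; the last joint's range is limited). The gripper opens to 87 mm and grips with 3 to 60 N. Pads are 19 mm wide; open, the fingers measure 117 mm over their backs; the gripper's body (75 mm by 190 mm) begins 51 mm behind the grasp point.
Start: joints at [1.143, 0.321, -0.07, 1.45, 0.023, 1.371, -0.057], TCP at [0.278, -0.588, 0.198] pointing down, gripper open.
Joint ranges: [-2.86, 2.86], [-0.3, 2.09], [-1.38, 1.24], [0.06, 2.45], [-1.56, 4.7], [0.09, 2.05], [-2.69, 2.69]. Speed limits (rad/s): [2.57, 2.57, 3.14, 3.14, 3.14, 3.14, 3.14].

INTERFACE

Orientations are given as a rotation vector (axis times angle).
In Python, from bench import ctrl gives the robot as it stands. The module is installed in compiled form; this text tells all that it offers.
- The arm moves only by the shell command python3 -m handwheel 'ROWS' [OPENING] [FORCE]. ROWS is JSON, a list of rows, each an object of numbers: "x", "y", "z": the shift along the tool's x, y, z in m; "wx", "wy", "wz": the turn, a rotation vector about the tool's x, y, z in degrees. A call has 1 to 10 rows; each row is the pose to reach, as a shift and turn from the pose commanded when the call began, along the tool's axes at that moment; what a row does not reach only later rows make up. A row lasts 1/12 s, in which the tool goes at most 41.7 mm and 7.16 degrees, less where a joint would pass 70% of its speed; a pose out of reach is approached as far as the arm can. A call with a gripper value outside its range is refused whole. OPENING is the finger opening in m, from 0 to 0.087, set as the call begins (- or left out, the last holds). The fingers move at their own pace and stop on an object; FORCE is the grip in N (left out, the last holds). Time passes only in rows, so rows that repeat a pose let the fingers close. It gives the time, the measured TCP pose, the force, the opening and the grip force at its end, in the units of the state.
- ctrl.get_state(): the state, without advancing time (a new reading comes with each control period).
- ctrl.get_image(name): name is "scene" or "top" or "wrist"; returns a dict with "image" (480x640x3 uint8, red, green, blue), "K" (3x3 intrinsics, pixels), "k1" (the pictures are not rectified: a ray, as slopes to the right and down, at radius r is drawn at 1 + k1 r^2 times it, then the intrinsics apply), "world_to_cam" (4x4, takes a point from world to camera coordinates); the wrist camera has in their place "hand_eye" (4x4, takes a point from camera to tool coordinates, whose origin is the TCP and whose axes are the flange's). Camera axes: x right, y down, z forward; pixel columns grow to the right and rows downward; lengths in m; the calibration is good to about 2 mm. A picture is of the moment at which its call begins: read the wrist's pose just before it. There is no depth.
- ctrl.close_job(): hands the job in; it is judged then, once.
The state is a dict: "time": time; "joint_positions": joint angles; "qd": joint speeds; "joint_torque": joint torques, N m; "position": TCP position; "tool_rot": TCP orientation; "ft_force": force on the tool from outside, world axes, zero at the start; "torque": the same for the moment, N m; "grip_width": opening from 0.0 (shut) to 1.0 (fully open); "grip_force": force on a finger pad.
Only numpy, scipy, OpenCV 4.12 (cv2) and the standard library are available. Lean on these libraries where they do the work, as an engineer would, in place of code of your own. Each camera call takes 0.05 s, during which the arm holds its last target. There are 200 camera calls.

TASK

The square aluminium tube standing in front of the steel angle stop must be laid down for marking out. With your fingertips only, without lifting it and without squeezing it, tip it over away from the stop, steady it all the way so that it comes down gently instead of dropping, then push it back along the bench until its foot end sits flat against the face of the stop. Leave the vial, jar, white cap and screwdriver beside it where they are.

Things in the scene. Friction and masses are not known exactly. Their poses are not given: they have to be found in the camera images.
- tube: Loose square aluminium tube, 70 x 70 mm outside, 160 mm long, wall 4 mm, open right through (bore 62 x 62 mm), about 0.45 kg. It starts standing on one end, its rear 6 to 20 mm from the stop. Origin: centre of that foot end; z runs along the tube to the open upper end; x points away from the stop, the way it is to be tipped. Its balance point is at a lean of about 24 degrees.
- foot_edge (a point): Middle of the foot edge on which the tube tips: 35 mm along the tube's x axis from its origin. It must stay down on the bench.
- mouth (a point): Centre of the tube's open upper end, 160 mm along the tube's z axis from its origin (in the empty bore). Fingertips reaching in here from above can push the front wall, and past the balance point hold back the rear wall, which ends up on top, so that the fingers are not trapped.
- stop: Steel angle stop fixed to the bench: upright face 140 mm wide, 45 mm high; a foot plate with two screws reaches 56 mm behind it. Origin: middle of the face at bench height; x points level out of the face, toward the tube; z is up. The tube ends along this x axis, its foot end on the face.
- vial: Green vial with white cap, 25 mm diameter, 67 mm high, standing beside the work; origin at its underside. Leave alone.
- jar: Plastic jar with red lid, 51 mm diameter, 64 mm high, standing beside the stop; origin at its underside. Leave alone.
- cap: White plastic screw cap, 36 mm diameter, 31 mm high, standing upside down beside the work; origin at its underside. Leave alone.
- driver: Screwdriver with yellow handle, 191 mm long, lying on the bench beyond the work; origin at its underside. Leave alone.
There are look-alikes about, which are no part of the job. There is more than one size of the tube; the job needs the smaller.

How it is judged:
On the way:
1. the tube lies flat on its side on the bench, pointing away from the stop, at rest (angle between tube's own z axis and vertical above 1.52 rad and angle between tube's own x axis and vertical above 3 rad and x of mouth in the frame of stop above 0.12 m and height (world z) of mouth below 0.042 m and linear speed of tube below 0.02 m/s and angular speed of tube below 0.1 rad/s), for 0.2 s.
At the end, for the whole second after the job is handed in: The tube lies flat on the bench on the side that faced away from the stop, at rest, pointing away from the stop, the middle of its foot end within 5 mm of the stop's face, at most 55 mm sideways of the middle of the stop, square to the face within 4 degrees (all of step 1 and x of tube in the frame of stop between -0.004 and 0.005 m and y of tube in the frame of stop between -0.055 and 0.055 m and angle between the z axis of tube and the x axis of stop, either way round below 0.07 rad); the robot touches nothing.
It fails at once if the tube drops or is knocked over: it turns faster than 4.5 rad/s (angular speed of tube above 4.5 rad/s).
It fails at once if the foot edge on which the tube tips is lifted more than 12 mm off the bench (height (world z) of foot_edge above 0.012 m).
It fails at once if the tube is squeezed or pressed hard (fingers on it with more than 35 N) (contact force between the fingers and tube above 35 N).
It fails at once if the vial, jar, white cap or screwdriver is knocked or moved (more than 15 mm) (distance of any of vial, cap, jar, driver from where it was at the start of the episode above 0.015 m).
It also fails if it takes over 72 s, if anything falls off the work surface, if the arm or the gripper's body presses on something with over 40 N, if the wrist force passes 120 N, or if a joint passes its speed limit or range.

## Working session

There is one attempt and no reset: what is moved stays moved. The work goes in short steps, Python scripts to look and compute and a shell command to move; the robot and the scene stay as the last step left them, time stands still between calls to the robot, and variables do not carry over. Pictures are saved under pics/ and viewed, at most 13 in all, crops included, and the job is handed in when it is done.

```bash
mkdir -p pics
python3 - <<'E'
from bench import ctrl
import cv2,numpy as np
s=ctrl.get_state();print({k:np.round(v,3).tolist() for k,v in s.items()})
for n in ("scene","top"):
    d=ctrl.get_image(n);cv2.imwrite(f"pics/{n}0.png",d["image"][:,:,::-1]);print(n,d["K"].tolist(),d["k1"],np.round(d["world_to_cam"],4).tolist())
    np.savez(f"pics/{n}0.npz",**d)
E
```

```text
{'time': 0.0, 'joint_positions': [1.143, 0.322, -0.07, 1.452, 0.023, 1.371, -0.057], 'qd': [-0.003, -0.001, -0.0, 0.001, -0.001, -0.001, 0.0], 'joint_torque': [-0.0, -49.128, -0.404, -31.253, -0.064, 0.044, 0.0], 'position': [0.278, -0.587, 0.197], 'tool_rot': [-3.063, -0.688, 0.001], 'ft_force': [-0.798, -1.487, 0.966], 'torque': [0.01, 0.003, -0.025], 'grip_force': 0.0, 'grip_width': 0.996}
scene [[432.9958033161299, 0.0, 319.1180642139142], [0.0, 432.9958033161299, 236.2429003292213], [0.0, 0.0, 1.0]] -0.09200688495347516 [[-0.8994, -0.437, -0.0126, 0.4892], [-0.2126, 0.4622, -0.8609, 0.222], [0.3821, -0.7716, -0.5085, 0.6528], [0.0, 0.0, 0.0, 1.0]]
top [[523.4564959730515, 0.0, 324.6932391704134], [0.0, 523.4564959730515, 238.2622903138494], [0.0, 0.0, 1.0]] -0.1428617188241105 [[0.0246, -0.9997, 0.0008, -0.0563], [-0.9971, -0.0246, -0.0726, 0.5706], [0.0726, 0.001, -0.9974, 1.1462], [0.0, 0.0, 0.0, 1.0]]
```

View pics/scene0.png

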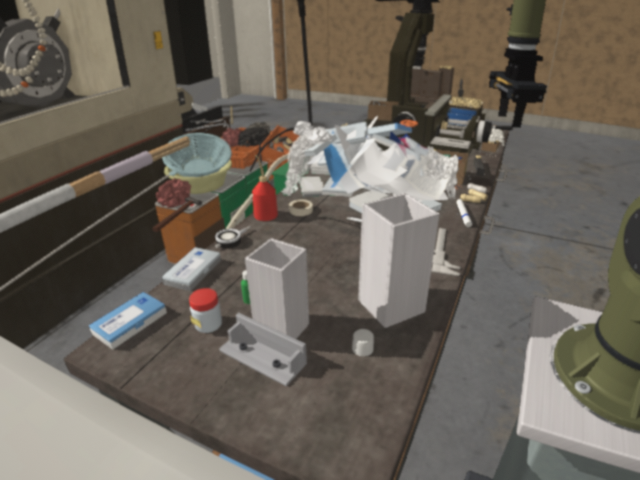

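View pics/top0.png

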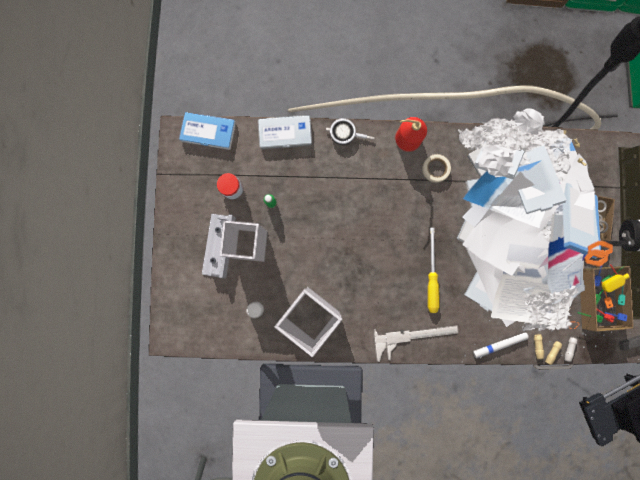

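The small tube is at about (240,240) in the top view, with the stop's face to its left at about (228,245), so it tips to the right (world -y). The bigger tube at (308,322) is the look-alike. I'll crop in to get the corners.

```bash
cat > h.py <<'E'
import numpy as np,cv2
def ray(d,uv):
    K=d["K"];k=float(d["k1"]);dist=(np.array(uv,float)-[K[0,2],K[1,2]])/[K[0,0],K[1,1]]
    s=dist.copy()
    for _ in range(20): s=dist/(1+k*(s@s))
    T=d["world_to_cam"];R=T[:3,:3];return -R.T@T[:3,3],R.T@np.r_[s,1]
def onz(d,uv,z):
    c,r=ray(d,uv);return c+r*(z-c[2])/r[2]
def proj(d,p):
    q=d["world_to_cam"]@np.r_[p,1];s=q[:2]/q[2];s=s*(1+float(d["k1"])*(s@s));return s*[d["K"][0,0],d["K"][1,1]]+d["K"][:2,2]
E
python3 - <<'E'
import cv2
im=cv2.imread("pics/top0.png")[165:345,190:350]
a=cv2.resize(im[30:130,:110],None,fx=7,fy=6,interpolation=cv2.INTER_CUBIC)[:600,:800]
cv2.imwrite("pics/topc.png",a)
E
```

```text
(no output)
```

View pics/topc.png

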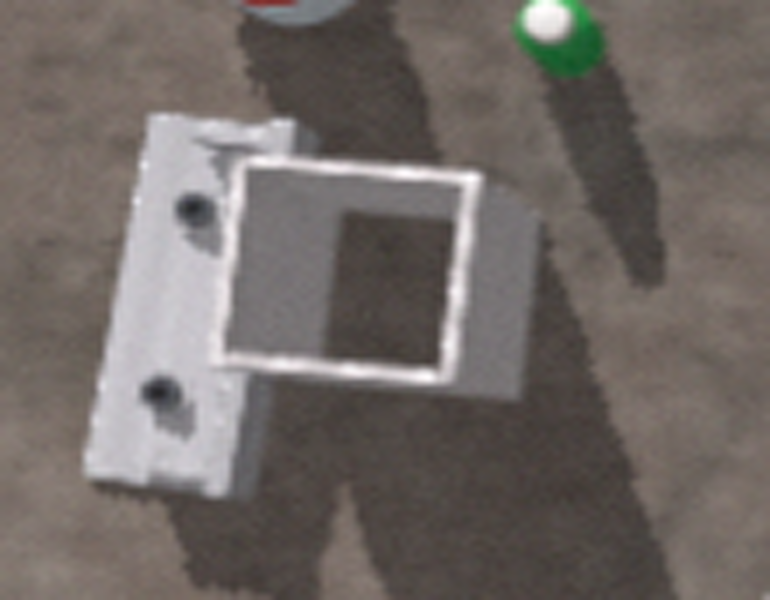

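The crop shows the tube's rim corners at (235,155), (483,172), (450,385) and (213,365) in crop pixels. The top edge of the stop's face runs from (298,120) to (235,497).

Run:
```python
import numpy as np
from h import *
d=dict(np.load("pics/top0.npz"))
f=lambda x,y:(189.5+(x+.5)/7,194.5+(y+.5)/6)
C=np.array([onz(d,f(*p),.16) for p in [(235,155),(483,172),(450,385),(213,365)]])
print(C.round(4));print([round(np.linalg.norm(C[i]-C[(i+1)%4]),4) for i in range(4)],"c",C.mean(0))
e=(C[1]+C[2]-C[0]-C[3]);print("tube x ang",np.degrees(np.arctan2(e[1],e[0])))
S=np.array([onz(d,f(*p),.045) for p in [(298,120),(235,497)]]);print("stop top",S,np.linalg.norm(S[1]-S[0]))
B=np.array([onz(d,f(*p),0) for p in [(540,222),(519,402)]]);print("foot front",B,np.linalg.norm(B[1]-B[0]))
v=S[0]-S[1];n=np.array([v[1],-v[0]]);n/=np.linalg.norm(n);print("normal",n,np.degrees(np.arctan2(n[1],n[0])))
m=S.mean(0)[:2]
for p in list(C)+list(B): print("stop x,y",(p[:2]-m)@n,(p[:2]-m)@np.array([-n[1],n[0]]))
for nm,uv,z in [("vial",(270,201),.067),("jar",(228,185),.064),("cap",(254,311),.031)]: 
  p=onz(d,uv,z);print(nm,p.round(3),"stop",((p[:2]-m)@n).round(3),((p[:2]-m)@np.array([-n[1],n[0]])).round(3))
for uv in [(432,228),(434,312),(310,320)]: p=onz(d,uv,.01);print("driver",p.round(3),((p[:2]-m)@n).round(3),((p[:2]-m)@np.array([-n[1],n[0]])).round(3))
sc=dict(np.load("pics/scene0.npz"))
print("scene px",[proj(sc,p).round(1).tolist() for p in list(C)+list(S)])
```

```text
[[0.5921 0.1594 0.16  ]
 [0.5881 0.0887 0.16  ]
 [0.5179 0.0957 0.16  ]
 [0.5227 0.163  0.16  ]]
[np.float64(0.0708), np.float64(0.0705), np.float64(0.0675), np.float64(0.0695)] c [0.55522328 0.12670473 0.16      ]
tube x ang -93.6326782101386
stop top [[0.61724496 0.16269068 0.045     ]
 [0.47884001 0.17745538 0.045     ]] 0.1391902499416136
foot front [[0.58529716 0.09009881 0.        ]
 [0.51692537 0.094724   0.        ]] 0.0685280493065133
normal [-0.10607566 -0.99435806] -96.08914328707704
stop x,y 0.00592233587759035 0.04494309570859807
stop x,y 0.07662133625669575 0.04848159524288215
stop x,y 0.07716735988058765 -0.02203752472605847
stop x,y 0.009736609188043999 -0.02442474894481457
stop x,y 0.07557120017283488 0.04552780682207304
stop x,y 0.07822468974263894 -0.02294885003892491
vial [0.646 0.078 0.067] stop 0.081 0.107
jar [0.68  0.171 0.064] stop -0.015 0.131
cap [0.407 0.109 0.031] stop 0.075 -0.134
driver [ 0.602 -0.285  0.01 ] 0.447 0.102
driver [ 0.413 -0.292  0.01 ] 0.474 -0.086
driver [ 0.389 -0.014  0.01 ] 0.2 -0.139
scene px [[245.5, 256.7], [271.3, 236.4], [306.4, 247.7], [282.8, 268.7], [239.1, 310.2], [306.7, 340.4]]
```

```bash
cat >> h.py <<'E'
from scipy.spatial.transform import Rotation as R
az=np.radians(-96.09); SX=np.array([np.cos(az),np.sin(az),0]); SY=np.array([-SX[1],SX[0],0]); SM=np.array([.5480,.1701,0.])
def toS(p): v=np.array(p)-SM; return np.array([v@SX,v@SY,v[2]])
def toW(p): return SM+p[0]*SX+p[1]*SY+np.array([0,0,p[2]])
def rot(th):  # tool tilt th deg: x=-SX at 0
    B=np.c_[-SX,SY,[0,0,-1]]
    if np.linalg.det(B)<0: B[:,1]*=-1
    return R.from_matrix(B)*R.from_euler('y',th,degrees=True)
def rel(pos,Rc,target_s,th):
    d=Rc.inv().apply(toW(target_s)-pos); w=(Rc.inv()*rot(th)).as_rotvec(degrees=True)
    return (d*1000).round(1),w.round(2)
E
python3 - <<'E'
import numpy as np
from h import *
t=dict(np.load("pics/top0.npz"));s=dict(np.load("pics/scene0.npz"))
# big tube rim corners: top px / scene px
for a,b in [((308,289),(363,202)),((342,320),(400,195)),((312,356),(438,207)),((275,322),(404,222))]:
    c1,r1=ray(t,a);c2,r2=ray(s,b)
    k=np.linalg.lstsq(np.c_[r1,-r2],c2-c1,rcond=None)[0];p=c1+r1*k[0];q=c2+r2*k[1]
    print(p.round(3),"miss",np.linalg.norm(p-q).round(3),"stop",toS(p).round(3))
from bench import ctrl
st=ctrl.get_state();Rc=R.from_rotvec(st["tool_rot"]);print(Rc.as_matrix().round(3),rel(np.array(st["position"]),Rc,(.05,.012,.3),0))
E
```

```text
[ 0.463 -0.014  0.204] miss 0.002 stop [ 0.192 -0.065  0.204]
[ 0.406 -0.078  0.201] miss 0.012 stop [ 0.262 -0.115  0.201]
[ 0.34  -0.024  0.216] miss 0.0 stop [ 0.215 -0.186  0.216]
[0.4   0.046 0.21 ] miss 0.023 stop [ 0.139 -0.134  0.21 ]
[[ 0.904  0.428 -0.001]
 [ 0.428 -0.904  0.002]
 [-0.    -0.002 -1.   ]] (array([ 552.3, -520.2, -101.7]), array([-9.00e-02, -5.00e-02, -5.86e+01]))
```

The big tube is about 0.21 m tall and its nearest corner is at stop frame (0.192, -0.065). I'll roll the hand 15° away from it. First I'll lift, shut the fingers and travel over.

```bash
python3 -m handwheel '[{"z":-0.04},{"z":-0.08},{"z":-0.12},{"z":-0.15},{"x":0.06,"y":-0.02,"z":-0.15,"wz":-6},{"x":0.10,"y":-0.04,"z":-0.15,"wz":-12},{"x":0.135,"y":-0.06,"z":-0.15,"wz":-18},{"x":0.17,"y":-0.08,"z":-0.15,"wz":-24},{"x":0.205,"y":-0.10,"z":-0.15,"wz":-30},{"x":0.24,"y":-0.12,"z":-0.15,"wz":-36}]' 0
cat > st.py <<'E'
import sys
from h import *
from bench import ctrl
def cur():
    s=ctrl.get_state();return np.array(s["position"]),R.from_rotvec(s["tool_rot"]),s
def full(th,ro): return rot(th)*R.from_euler('x',ro,degrees=True)
def rows(wps,base=None):
    p,Rc,s=cur()
    if base: p,Rc=toW(base[:3]),full(*base[3:])
    print("now S",(toS(p)*1000).round(1),"rv",((rot(0).inv()*Rc).as_rotvec(degrees=True)).round(1),"F",np.round(s["ft_force"],1),"t",s["time"],"j",np.round(s["joint_positions"],2))
    for w in wps:
        d=Rc.inv().apply(toW(w[:3])-p); v=(Rc.inv()*full(*w[3:])).as_rotvec(degrees=True)
        print('{"x":%.4f,"y":%.4f,"z":%.4f,"wx":%.1f,"wy":%.1f,"wz":%.1f}'%(*d,*v))
if __name__=="__main__": rows(eval(sys.argv[1]), eval(sys.argv[2]) if len(sys.argv)>2 else None)
E
python3 st.py '[(.05,.012,.35,0,0)]'
```

```text
now S [ 781.6 -188.5  197.5] rv [ 0.1  0.  58.6] F [-0.6 -1.   0.6] t 0.1 j [ 1.14  0.32 -0.07  1.45  0.02  1.37 -0.06]
{"x":0.5523,"y":-0.5203,"z":-0.1517,"wx":-0.1,"wy":-0.0,"wz":-58.6}invalid input at $[0]: expected keys x, y, z, wx, wy, wz
```

```bash
python3 -m handwheel '[{"x":0,"y":0,"z":-0.04,"wx":0,"wy":0,"wz":0},{"x":0,"y":0,"z":-0.08,"wx":0,"wy":0,"wz":0},{"x":0,"y":0,"z":-0.12,"wx":0,"wy":0,"wz":0},{"x":0,"y":0,"z":-0.15,"wx":0,"wy":0,"wz":0},{"x":0.03,"y":-0.02,"z":-0.15,"wx":0,"wy":0,"wz":-6},{"x":0.06,"y":-0.04,"z":-0.15,"wx":0,"wy":0,"wz":-12},{"x":0.09,"y":-0.06,"z":-0.15,"wx":0,"wy":0,"wz":-18},{"x":0.12,"y":-0.08,"z":-0.15,"wx":0,"wy":0,"wz":-24},{"x":0.15,"y":-0.10,"z":-0.15,"wx":0,"wy":0,"wz":-30},{"x":0.18,"y":-0.12,"z":-0.15,"wx":0,"wy":0,"wz":-36}]' 0
python3 st.py '[(.05,.012,.35,0,0)]'
```

```text
time: 0.93
position: [0.3898, -0.4004, 0.3481]
tool_rot: [-2.698, -1.608, 0.001]
ft_force: [1.1, -0.9, 0.2]
grip_width: 0.326
grip_force: 0.0
now S [584.1 -96.8 348.1] rv [ 0.   0.  22.3] F [ 1.1 -0.9  0.2] t 0.9333 j [ 0.98  0.11 -0.25  1.41  0.03  1.62  0.23]
{"x":0.5354,"y":-0.1020,"z":-0.0019,"wx":-0.0,"wy":-0.0,"wz":-22.3}
```

```bash
python3 -m handwheel '[{"x":0.04,"y":-0.008,"z":0,"wx":0,"wy":0,"wz":-4},{"x":0.08,"y":-0.016,"z":0,"wx":0,"wy":0,"wz":-8},{"x":0.12,"y":-0.024,"z":0,"wx":0,"wy":0,"wz":-12},{"x":0.16,"y":-0.032,"z":0,"wx":0,"wy":0,"wz":-16},{"x":0.20,"y":-0.04,"z":0,"wx":0,"wy":0,"wz":-22.3},{"x":0.24,"y":-0.048,"z":0,"wx":0,"wy":0,"wz":-22.3},{"x":0.28,"y":-0.056,"z":0,"wx":0,"wy":0,"wz":-22.3},{"x":0.32,"y":-0.064,"z":0,"wx":0,"wy":0,"wz":-22.3},{"x":0.36,"y":-0.072,"z":0,"wx":0,"wy":0,"wz":-22.3},{"x":0.40,"y":-0.08,"z":0,"wx":0,"wy":0,"wz":-22.3}]' 0
python3 st.py '[(.05,.015,.35,0,0),(.055,.015,.28,-20,15)]'
```

```text
time: 1.77
position: [0.5111, -0.011, 0.3483]
tool_rot: [2.342, 2.094, -0.001]
ft_force: [1.7, -0.0, -1.1]
grip_width: 0.005
grip_force: 0.0
now S [184.  -17.5 348.3] rv [-0.  -0.   0.3] F [ 1.7 -0.  -1.1] t 1.7667 j [ 0.61  0.02 -0.64  1.51  0.01  1.62 -0.15]
{"x":0.1341,"y":0.0318,"z":-0.0018,"wx":0.0,"wy":0.0,"wz":-0.3}
{"x":0.1292,"y":0.0318,"z":0.0682,"wx":14.8,"wy":-19.9,"wz":2.3}
```

```bash
python3 -m handwheel '[{"x":0.035,"y":0.01,"z":0,"wx":0,"wy":0,"wz":0},{"x":0.07,"y":0.02,"z":0,"wx":0,"wy":0,"wz":0},{"x":0.10,"y":0.032,"z":0,"wx":3,"wy":-4,"wz":0.5},{"x":0.129,"y":0.032,"z":0,"wx":6,"wy":-8,"wz":1},{"x":0.129,"y":0.032,"z":0.02,"wx":9,"wy":-12,"wz":1.5},{"x":0.129,"y":0.032,"z":0.04,"wx":12,"wy":-16,"wz":2},{"x":0.129,"y":0.032,"z":0.068,"wx":14.8,"wy":-19.9,"wz":2.3},{"x":0.129,"y":0.032,"z":0.068,"wx":14.8,"wy":-19.9,"wz":2.3},{"x":0.129,"y":0.032,"z":0.068,"wx":14.8,"wy":-19.9,"wz":2.3}]' 0
python3 st.py '[(.056,.015,.18,-20,15),(.056,.015,.13,-20,15)]'
python3 - <<'E'
from bench import ctrl
import cv2,numpy as np
a=[]
for n in ("scene","top"):
    d=ctrl.get_image(n);np.savez(f"pics/{n}1.npz",**d);a.append(d["image"][:,:,::-1])
o=np.hstack([cv2.resize(a[0][100:400,150:450],(400,400)),cv2.resize(a[1][130:400,140:410],(400,400))])
cv2.imwrite("pics/c1.png",o)
E
```

```text
time: 2.52
position: [0.5566, 0.1122, 0.2772]
tool_rot: [2.299, 1.979, -0.672]
ft_force: [0.3, 0.0, 0.4]
grip_width: 0.007
grip_force: 0.0
now S [ 56.6  14.7 277.2] rv [ 15.2 -19.9   2.4] F [0.3 0.  0.4] t 2.5167 j [ 0.09  0.54 -0.73  1.18  0.45  1.97 -0.7 ]
{"x":0.0339,"y":0.0245,"z":0.0878,"wx":-0.3,"wy":0.1,"wz":0.2}
{"x":0.0510,"y":0.0370,"z":0.1331,"wx":-0.3,"wy":0.1,"wz":0.2}
```

View pics/c1.png

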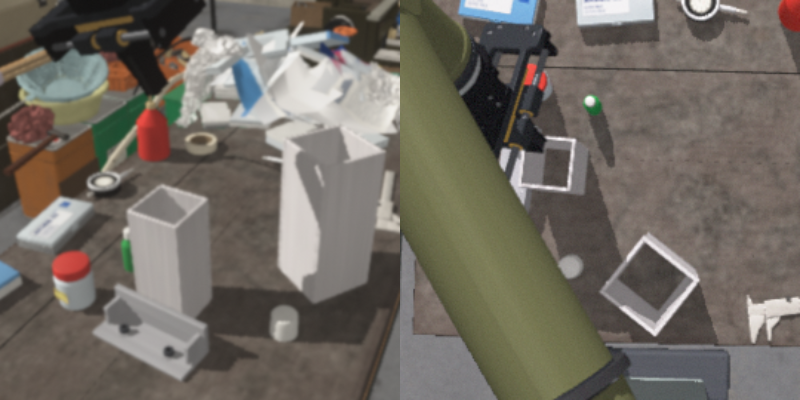

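The fingers hang over the tube's mouth and everything else is where it was. I'll descend in stages and watch joint 6.

```bash
python3 -m handwheel '[{"x":0.010,"y":0.0075,"z":0.026,"wx":0,"wy":0,"wz":0},{"x":0.020,"y":0.015,"z":0.052,"wx":0,"wy":0,"wz":0},{"x":0.034,"y":0.0245,"z":0.088,"wx":0,"wy":0,"wz":0},{"x":0.034,"y":0.0245,"z":0.088,"wx":0,"wy":0,"wz":0},{"x":0.034,"y":0.0245,"z":0.088,"wx":0,"wy":0,"wz":0}]' 0
python3 st.py '[(.056,.015,.13,-20,15)]'
```

```text
time: 3.03
position: [0.5581, 0.1106, 0.1853]
tool_rot: [2.302, 1.97, -0.663]
ft_force: [0.5, 0.3, 0.2]
grip_width: 0.001
grip_force: 0.0
now S [ 58.1  16.4 185.3] rv [ 14.8 -19.9   2.7] F [0.5 0.3 0.2] t 3.0333 j [ 0.11  0.57 -0.72  1.32  0.46  1.8  -0.75]
{"x":0.0209,"y":0.0119,"z":0.0499,"wx":0.0,"wy":-0.0,"wz":-0.1}
```

```bash
python3 -m handwheel '[{"x":0.007,"y":0.004,"z":0.0165,"wx":0,"wy":0,"wz":0},{"x":0.014,"y":0.008,"z":0.033,"wx":0,"wy":0,"wz":0},{"x":0.021,"y":0.012,"z":0.05,"wx":0,"wy":0,"wz":0},{"x":0.021,"y":0.012,"z":0.05,"wx":0,"wy":0,"wz":0},{"x":0.021,"y":0.012,"z":0.05,"wx":0,"wy":0,"wz":0},{"x":0.021,"y":0.012,"z":0.05,"wx":0,"wy":0,"wz":0}]' 0
python3 st.py '[(.056,.015,.13,-20,15)]'
python3 - <<'E'
from bench import ctrl
import cv2,numpy as np
a=[]
for n in ("scene","top"):
    d=ctrl.get_image(n);np.savez(f"pics/{n}2.npz",**d);a.append(d["image"][:,:,::-1])
o=np.hstack([cv2.resize(a[0][180:380,180:380],(400,400),interpolation=2),cv2.resize(a[1][170:300,170:300],(400,400),interpolation=2)])
cv2.imwrite("pics/c2.png",o)
E
```

```text
time: 3.53
position: [0.5586, 0.115, 0.1309]
tool_rot: [2.301, 1.972, -0.657]
ft_force: [-0.7, -0.3, 0.4]
grip_width: 0.008
grip_force: 0.0
now S [ 53.7  16.4 130.9] rv [ 14.6 -19.8   2.7] F [-0.7 -0.3  0.4] t 3.5333 j [ 0.11  0.61 -0.71  1.38  0.48  1.72 -0.78]
{"x":-0.0019,"y":-0.0009,"z":0.0020,"wx":0.2,"wy":-0.1,"wz":-0.1}
```

View pics/c2.png

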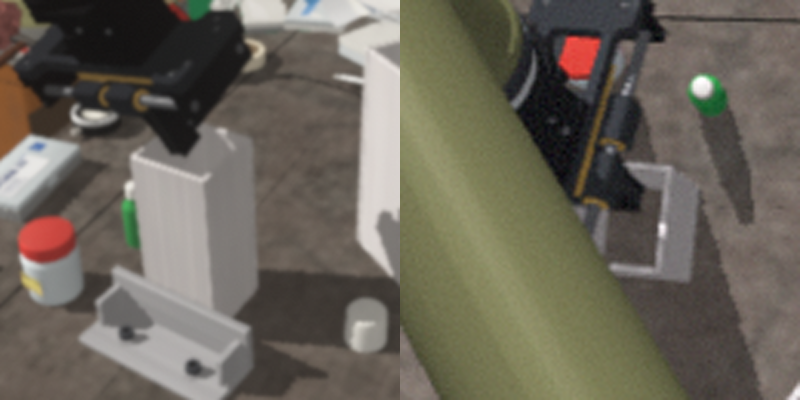

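The fingers are inside the mouth and the tube hasn't moved. Next I'll plan the tipping waypoints about the foot edge.

```bash
cat > plan.py <<'E'
import sys
from st import *
P=np.array([.077,0.]); Y=.016; RO=15
def pose(phi,beta,d,mode,extra=0.,ro=RO,y=Y):
    f,b=np.radians([phi,beta])
    a=.031-.0095*np.cos(b) if mode=='f' else -.031+.0095/np.cos(b)+d*np.tan(b)
    a+=extra; h=.16-d; q=a-.035
    return (P[0]+q*np.cos(f)+h*np.sin(f), y, -q*np.sin(f)+h*np.cos(f), phi-beta, ro)
if __name__=="__main__":
    w=[pose(*e) for e in eval(sys.argv[1])]
    for q in w: print("S",np.round(q[:3],3),np.round(q[3],1))
    rows(w)
E
python3 plan.py '[(0,20,.03,"f",-.004),(0,20,.03,"f"),(2,21,.03,"f"),(4,22,.031,"f"),(6,23,.032,"f"),(8,25,.033,"f"),(10,26,.034,"f")]'
```

```text
S [0.06  0.016 0.13 ] -20
S [0.064 0.016 0.13 ] -20
S [0.069 0.016 0.13 ] -19
S [0.073 0.016 0.13 ] -18
S [0.078 0.016 0.129] -17
S [0.082 0.016 0.128] -17
S [0.087 0.016 0.126] -16
now S [ 53.6  16.1 130.1] rv [ 14.7 -19.8   2.6] F [-0.1  0.   0.5] t 3.6333 j [ 0.11  0.61 -0.71  1.38  0.48  1.71 -0.78]
{"x":-0.0061,"y":0.0005,"z":0.0022,"wx":0.2,"wy":-0.1,"wz":-0.0}
{"x":-0.0098,"y":0.0008,"z":0.0035,"wx":0.2,"wy":-0.1,"wz":-0.0}
{"x":-0.0143,"y":0.0012,"z":0.0047,"wx":0.2,"wy":0.9,"wz":-0.3}
{"x":-0.0183,"y":0.0018,"z":0.0069,"wx":0.2,"wy":1.8,"wz":-0.6}
{"x":-0.0222,"y":0.0024,"z":0.0093,"wx":0.2,"wy":2.8,"wz":-0.8}
{"x":-0.0260,"y":0.0030,"z":0.0118,"wx":0.2,"wy":2.8,"wz":-0.8}
{"x":-0.0297,"y":0.0037,"z":0.0143,"wx":0.2,"wy":3.7,"wz":-1.1}
```

```bash
python3 -m handwheel '[{"x":-0.006,"y":0.0005,"z":0.002,"wx":0,"wy":0,"wz":0},{"x":-0.008,"y":0.001,"z":0.003,"wx":0,"wy":0,"wz":0},{"x":-0.010,"y":0.001,"z":0.0035,"wx":0,"wy":0,"wz":0},{"x":-0.012,"y":0.001,"z":0.004,"wx":0,"wy":0.5,"wz":0},{"x":-0.0145,"y":0.001,"z":0.005,"wx":0,"wy":1,"wz":-0.3},{"x":-0.018,"y":0.002,"z":0.007,"wx":0,"wy":1.8,"wz":-0.6},{"x":-0.022,"y":0.0025,"z":0.0093,"wx":0,"wy":2.8,"wz":-0.8},{"x":-0.026,"y":0.003,"z":0.012,"wx":0,"wy":2.8,"wz":-0.8},{"x":-0.030,"y":0.004,"z":0.0143,"wx":0,"wy":3.7,"wz":-1.1},{"x":-0.030,"y":0.004,"z":0.0143,"wx":0,"wy":3.7,"wz":-1.1}]' 0
python3 - <<'E'
from bench import ctrl
import cv2,numpy as np
a=[]
for n in ("scene","top"):
    d=ctrl.get_image(n);np.savez(f"pics/{n}3.npz",**d);a.append(d["image"][:,:,::-1])
o=np.hstack([cv2.resize(a[0][200:360,200:360],(400,400),interpolation=2),cv2.resize(a[1][190:290,190:290],(400,400),interpolation=2)])
cv2.imwrite("pics/c3.png",o)
E
python3 plan.py '[(12,27,.035,"f"),(14,28,.036,"f"),(16,30,.037,"f"),(18,32,.038,"f"),(20,34,.039,"f"),(22,35,.04,"f"),(24,35,.04,"f")]'
```

```text
time: 4.47
position: [0.5539, 0.0789, 0.1236]
tool_rot: [-2.328, -2.014, 0.597]
ft_force: [0.2, -0.1, 0.6]
grip_width: 0.006
grip_force: 0.2
S [0.091 0.016 0.125] -15
S [0.095 0.016 0.123] -14
S [0.099 0.016 0.122] -14
S [0.103 0.016 0.12 ] -14
S [0.107 0.016 0.118] -14
S [0.111 0.016 0.116] -13
S [0.115 0.016 0.114] -11
now S [ 88.1  15.2 123.7] rv [ 14.9 -16.    2.1] F [0.8 0.3 0.2] t 4.5667 j [ 0.21  0.57 -0.72  1.45  0.44  1.65 -0.69]
{"x":-0.0029,"y":0.0007,"z":-0.0005,"wx":-0.0,"wy":1.1,"wz":-0.2}
{"x":-0.0065,"y":0.0014,"z":0.0020,"wx":-0.0,"wy":2.1,"wz":-0.5}
{"x":-0.0100,"y":0.0021,"z":0.0047,"wx":-0.0,"wy":2.1,"wz":-0.5}
{"x":-0.0134,"y":0.0028,"z":0.0075,"wx":-0.0,"wy":2.1,"wz":-0.5}
{"x":-0.0167,"y":0.0036,"z":0.0105,"wx":-0.0,"wy":2.1,"wz":-0.5}
{"x":-0.0198,"y":0.0044,"z":0.0134,"wx":-0.0,"wy":3.0,"wz":-0.8}
{"x":-0.0233,"y":0.0050,"z":0.0157,"wx":-0.0,"wy":5.0,"wz":-1.3}
```

View pics/c3.png

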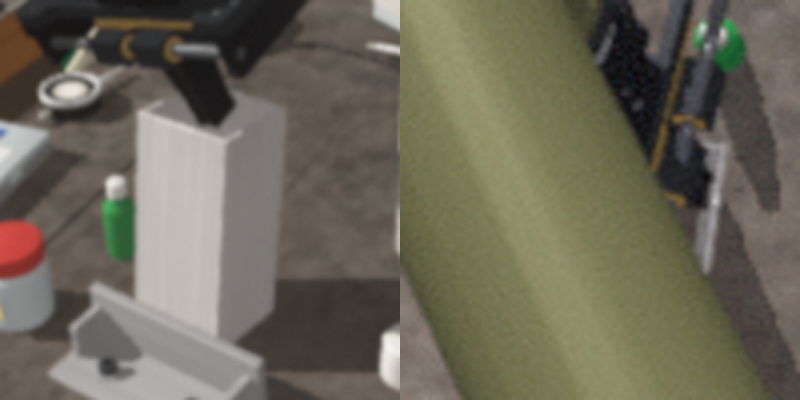

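Run:
```python
from h import *
s=dict(np.load("pics/scene3.npz"))
def tp(a,y,h,phi,px): f=np.radians(phi);q=a-.035;return toW((px+q*np.cos(f)+h*np.sin(f),y,-q*np.sin(f)+h*np.cos(f)))
for n,phi,px in (("orig",0,.077),("tip10",10,.077),("tip6",6,.085),("slide",0,.102)):
    print(n,[proj(s,tp(a,y,h,phi,px)).round(1).tolist() for a,y,h in ((-.035,.047,.16),(-.035,-.023,.16),(.035,-.023,.16),(-.035,-.023,0),(.035,-.023,0))])
```

```text
orig [[245.0, 256.1], [281.0, 269.3], [306.9, 247.9], [286.6, 347.1], [309.3, 323.2]]
tip10 [[256.1, 242.5], [291.8, 254.8], [316.1, 241.5], [286.6, 341.5], [309.3, 323.2]]
tip6 [[254.8, 245.3], [290.5, 257.8], [315.1, 241.5], [289.3, 341.0], [311.7, 320.6]]
slide [[255.1, 248.8], [290.7, 261.3], [315.2, 241.0], [295.1, 338.2], [316.7, 315.3]]
```

The rim corners at scene (255,243), (289,255) and (315,242) match a 10° tip with no sliding. On towards balance.

```bash
python3 -m handwheel '[{"x":-0.003,"y":0.001,"z":0,"wx":0,"wy":1,"wz":-0.2},{"x":-0.0065,"y":0.0015,"z":0.002,"wx":0,"wy":2,"wz":-0.5},{"x":-0.010,"y":0.002,"z":0.0047,"wx":0,"wy":2,"wz":-0.5},{"x":-0.0135,"y":0.003,"z":0.0075,"wx":0,"wy":2,"wz":-0.5},{"x":-0.015,"y":0.003,"z":0.009,"wx":0,"wy":2,"wz":-0.5},{"x":-0.0167,"y":0.0035,"z":0.0105,"wx":0,"wy":2,"wz":-0.5},{"x":-0.0183,"y":0.004,"z":0.012,"wx":0,"wy":2.5,"wz":-0.6},{"x":-0.020,"y":0.0045,"z":0.0134,"wx":0,"wy":3,"wz":-0.8},{"x":-0.0215,"y":0.005,"z":0.0145,"wx":0,"wy":4,"wz":-1},{"x":-0.0215,"y":0.005,"z":0.0145,"wx":0,"wy":4,"wz":-1}]' 0
python3 plan.py '[(24,35,.04,"f"),(25,35,.04,"f"),(30,35,.04,"r"),(32,35,.04,"r"),(34,35,.04,"r"),(36,35,.04,"r"),(38,35,.04,"r"),(40,35,.04,"r")]'
```

```text
time: 5.4
position: [0.5524, 0.055, 0.115]
tool_rot: [-2.294, -2.003, 0.506]
ft_force: [-0.1, -0.4, 0.6]
grip_width: 0.005
grip_force: 0.0
S [0.115 0.016 0.114] -11
S [0.117 0.016 0.114] -10
S [0.114 0.016 0.117] -5
S [0.118 0.016 0.116] -3
S [0.122 0.016 0.114] -1
S [0.126 0.016 0.113] 1
S [0.13  0.016 0.111] 3
S [0.134 0.016 0.109] 5
now S [114.   16.6 115. ] rv [ 15.  -11.9   1.6] F [-0.1 -0.4  0.6] t 5.4 j [ 0.31  0.54 -0.73  1.49  0.4   1.58 -0.61]
{"x":-0.0009,"y":-0.0004,"z":0.0009,"wx":-0.0,"wy":1.0,"wz":-0.3}
{"x":-0.0027,"y":-0.0001,"z":0.0020,"wx":-0.0,"wy":1.9,"wz":-0.6}
{"x":-0.0006,"y":-0.0011,"z":-0.0018,"wx":-0.0,"wy":6.8,"wz":-1.9}
{"x":-0.0043,"y":-0.0005,"z":0.0003,"wx":-0.0,"wy":8.7,"wz":-2.4}
{"x":-0.0079,"y":0.0001,"z":0.0025,"wx":-0.0,"wy":10.6,"wz":-2.9}
{"x":-0.0115,"y":0.0007,"z":0.0049,"wx":-0.0,"wy":12.5,"wz":-3.4}
{"x":-0.0149,"y":0.0014,"z":0.0073,"wx":-0.0,"wy":14.5,"wz":-3.9}
{"x":-0.0183,"y":0.0021,"z":0.0099,"wx":-0.0,"wy":16.4,"wz":-4.5}
```

```bash
python3 -m handwheel '[{"x":-0.0015,"y":0,"z":0.001,"wx":0,"wy":2,"wz":-0.6},{"x":-0.0025,"y":0,"z":0.001,"wx":0,"wy":4,"wz":-1.2},{"x":-0.0035,"y":-0.0005,"z":0.001,"wx":0,"wy":6,"wz":-1.8},{"x":-0.0045,"y":-0.0005,"z":0.001,"wx":0,"wy":7.5,"wz":-2.1},{"x":-0.0055,"y":-0.0005,"z":0.001,"wx":0,"wy":8.7,"wz":-2.4},{"x":-0.0065,"y":0,"z":0.0015,"wx":0,"wy":9.6,"wz":-2.6},{"x":-0.008,"y":0,"z":0.0025,"wx":0,"wy":10.6,"wz":-2.9},{"x":-0.0095,"y":0.0005,"z":0.0035,"wx":0,"wy":11.5,"wz":-3.2},{"x":-0.0115,"y":0.0005,"z":0.005,"wx":0,"wy":12.5,"wz":-3.4},{"x":-0.0115,"y":0.0005,"z":0.005,"wx":0,"wy":12.5,"wz":-3.4}]' 0
python3 - <<'E'
from bench import ctrl
import cv2,numpy as np
d=ctrl.get_image("scene");np.savez("pics/scene4.npz",**d)
cv2.imwrite("pics/c4.png",cv2.resize(d["image"][180:360,200:360,::-1],None,fx=3.333,fy=3.333,interpolation=2))
E
python3 plan.py '[(38,35,.04,"r"),(40,35,.04,"r"),(42,35,.04,"r"),(44,35,.04,"r"),(46,35,.04,"r"),(48,34,.04,"r"),(50,34,.04,"r"),(52,34,.04,"r"),(54,34,.04,"r")]'
```

```text
time: 6.23
position: [0.55, 0.0428, 0.1121]
tool_rot: [-2.174, -1.958, 0.241]
ft_force: [-0.6, -0.7, 0.0]
grip_width: -0.001
grip_force: 1.3
S [0.13  0.016 0.111] 3
S [0.134 0.016 0.109] 5
S [0.138 0.016 0.107] 7
S [0.141 0.016 0.105] 9
S [0.145 0.016 0.102] 11
S [0.148 0.016 0.101] 14
S [0.151 0.016 0.098] 16
S [0.155 0.016 0.096] 18
S [0.158 0.016 0.093] 20
now S [126.1  15.5 112.2] rv [15.1  0.9 -0.1] F [-0.2 -0.7 -0.5] t 6.2833 j [ 0.51  0.5  -0.78  1.55  0.24  1.48 -0.41]
{"x":-0.0040,"y":0.0009,"z":0.0012,"wx":-0.1,"wy":2.0,"wz":-0.5}
{"x":-0.0079,"y":0.0013,"z":0.0030,"wx":-0.1,"wy":4.0,"wz":-1.1}
{"x":-0.0117,"y":0.0019,"z":0.0049,"wx":-0.1,"wy":5.9,"wz":-1.6}
{"x":-0.0154,"y":0.0024,"z":0.0069,"wx":-0.1,"wy":7.8,"wz":-2.1}
{"x":-0.0191,"y":0.0030,"z":0.0091,"wx":-0.1,"wy":9.7,"wz":-2.6}
{"x":-0.0219,"y":0.0034,"z":0.0106,"wx":-0.1,"wy":12.6,"wz":-3.4}
{"x":-0.0254,"y":0.0040,"z":0.0130,"wx":-0.1,"wy":14.6,"wz":-3.9}
{"x":-0.0288,"y":0.0047,"z":0.0155,"wx":-0.1,"wy":16.5,"wz":-4.4}
{"x":-0.0321,"y":0.0054,"z":0.0181,"wx":-0.1,"wy":18.4,"wz":-5.0}
```

View pics/c4.png

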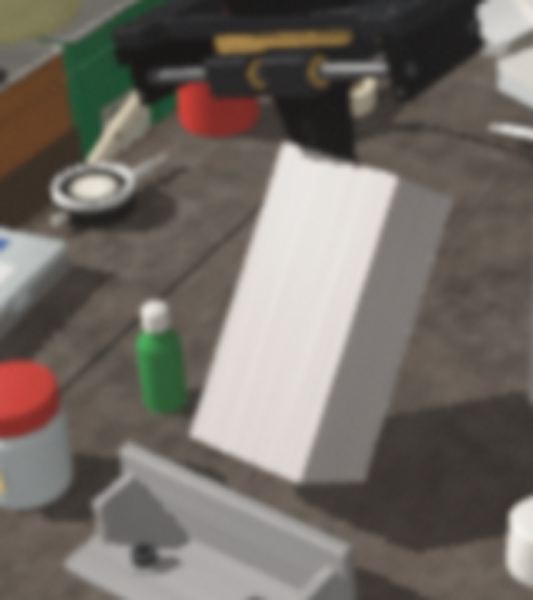

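The tube is past balance at about 36° and its rear rim rests on the fingers. I'll lower it steadily.

```bash
python3 -m handwheel '[{"x":-0.004,"y":0.001,"z":0.001,"wx":0,"wy":2,"wz":-0.5},{"x":-0.008,"y":0.0015,"z":0.003,"wx":0,"wy":4,"wz":-1},{"x":-0.0117,"y":0.002,"z":0.005,"wx":0,"wy":6,"wz":-1.6},{"x":-0.0154,"y":0.0025,"z":0.007,"wx":0,"wy":7.8,"wz":-2.1},{"x":-0.019,"y":0.003,"z":0.009,"wx":0,"wy":9.7,"wz":-2.6},{"x":-0.022,"y":0.0035,"z":0.0106,"wx":0,"wy":12.6,"wz":-3.4},{"x":-0.0254,"y":0.004,"z":0.013,"wx":0,"wy":14.6,"wz":-3.9},{"x":-0.0288,"y":0.0047,"z":0.0155,"wx":0,"wy":16.5,"wz":-4.4},{"x":-0.032,"y":0.0054,"z":0.018,"wx":0,"wy":18.4,"wz":-5},{"x":-0.032,"y":0.0054,"z":0.018,"wx":0,"wy":18.4,"wz":-5}]' 0
python3 plan.py '[(56,34,.04,"r"),(58,33,.04,"r"),(60,33,.04,"r"),(62,32,.04,"r"),(64,32,.04,"r"),(66,31,.04,"r"),(68,31,.04,"r"),(70,30,.04,"r"),(72,30,.04,"r")]'
```

```text
time: 7.12
position: [0.5469, 0.0097, 0.0915]
tool_rot: [-1.977, -1.859, -0.115]
ft_force: [-0.1, -1.2, -1.4]
grip_width: 0.005
grip_force: 0.5
S [0.161 0.016 0.09 ] 22
S [0.164 0.016 0.088] 25
S [0.167 0.016 0.085] 27
S [0.169 0.016 0.083] 30
S [0.172 0.016 0.079] 32
S [0.174 0.016 0.077] 35
S [0.177 0.016 0.074] 37
S [0.179 0.016 0.071] 40
S [0.181 0.016 0.067] 42
now S [159.6  15.9  91.5] rv [15.  19.9 -2.5] F [-0.1 -1.2 -1.4] t 7.1167 j [ 0.78  0.56 -0.83  1.59  0.04  1.39 -0.09]
{"x":-0.0019,"y":0.0003,"z":0.0009,"wx":-0.1,"wy":1.9,"wz":-0.6}
{"x":-0.0049,"y":0.0006,"z":0.0019,"wx":-0.1,"wy":4.8,"wz":-1.4}
{"x":-0.0088,"y":0.0011,"z":0.0037,"wx":-0.1,"wy":6.8,"wz":-1.9}
{"x":-0.0118,"y":0.0015,"z":0.0049,"wx":-0.1,"wy":9.7,"wz":-2.7}
{"x":-0.0156,"y":0.0020,"z":0.0069,"wx":-0.1,"wy":11.6,"wz":-3.2}
{"x":-0.0185,"y":0.0024,"z":0.0083,"wx":-0.1,"wy":14.5,"wz":-4.0}
{"x":-0.0222,"y":0.0030,"z":0.0106,"wx":-0.1,"wy":16.4,"wz":-4.5}
{"x":-0.0251,"y":0.0034,"z":0.0122,"wx":-0.1,"wy":19.3,"wz":-5.3}
{"x":-0.0286,"y":0.0041,"z":0.0146,"wx":-0.1,"wy":21.2,"wz":-5.8}
```

```bash
python3 -m handwheel '[{"x":-0.002,"y":0,"z":0.001,"wx":0,"wy":2,"wz":-0.6},{"x":-0.005,"y":0.0005,"z":0.002,"wx":0,"wy":4.8,"wz":-1.4},{"x":-0.009,"y":0.001,"z":0.0037,"wx":0,"wy":6.8,"wz":-1.9},{"x":-0.012,"y":0.0015,"z":0.005,"wx":0,"wy":9.7,"wz":-2.7},{"x":-0.0156,"y":0.002,"z":0.007,"wx":0,"wy":11.6,"wz":-3.2},{"x":-0.0185,"y":0.0025,"z":0.0083,"wx":0,"wy":14.5,"wz":-4},{"x":-0.022,"y":0.003,"z":0.0106,"wx":0,"wy":16.4,"wz":-4.5},{"x":-0.025,"y":0.0034,"z":0.0122,"wx":0,"wy":19.3,"wz":-5.3},{"x":-0.0286,"y":0.004,"z":0.0146,"wx":0,"wy":21.2,"wz":-5.8},{"x":-0.0286,"y":0.004,"z":0.0146,"wx":0,"wy":21.2,"wz":-5.8}]' 0
python3 plan.py '[(74,30,.04,"r"),(76,29,.04,"r"),(78,29,.04,"r"),(80,28,.04,"r"),(82,28,.04,"r"),(84,27,.04,"r"),(86,27,.04,"r"),(88,27,.04,"r"),(90,26,.04,"r")]'
python3 - <<'E'
from bench import ctrl
import cv2,numpy as np
a=[ctrl.get_image(n)["image"][:,:,::-1] for n in ("scene","top")]
o=np.hstack([cv2.resize(a[0][180:360,200:360],(400,450),interpolation=2),cv2.resize(a[1][150:330,190:350],(400,450),interpolation=2)])
cv2.imwrite("pics/c5.png",o)
E
```

```text
time: 7.95
position: [0.5445, -0.0108, 0.0666]
tool_rot: [-1.719, -1.71, -0.475]
ft_force: [-0.8, -1.8, -2.5]
grip_width: 0.006
grip_force: 0.7
S [0.184 0.016 0.064] 44
S [0.185 0.016 0.061] 47
S [0.188 0.016 0.057] 49
S [0.189 0.016 0.054] 52
S [0.191 0.016 0.05 ] 54
S [0.193 0.016 0.047] 57
S [0.194 0.016 0.043] 59
S [0.196 0.016 0.039] 61
S [0.197 0.016 0.036] 64
now S [180.3  15.7  66.6] rv [14.5 41.7 -5.5] F [-0.8 -1.8 -2.5] t 7.95 j [ 0.99  0.77 -0.87  1.57 -0.12  1.4   0.21]
{"x":-0.0043,"y":0.0003,"z":-0.0001,"wx":-0.2,"wy":1.9,"wz":-0.6}
{"x":-0.0076,"y":0.0005,"z":0.0006,"wx":-0.2,"wy":4.8,"wz":-1.3}
{"x":-0.0117,"y":0.0009,"z":0.0020,"wx":-0.2,"wy":6.8,"wz":-1.9}
{"x":-0.0149,"y":0.0012,"z":0.0030,"wx":-0.2,"wy":9.7,"wz":-2.6}
{"x":-0.0189,"y":0.0016,"z":0.0046,"wx":-0.2,"wy":11.6,"wz":-3.2}
{"x":-0.0222,"y":0.0019,"z":0.0058,"wx":-0.2,"wy":14.5,"wz":-3.9}
{"x":-0.0260,"y":0.0024,"z":0.0077,"wx":-0.2,"wy":16.4,"wz":-4.5}
{"x":-0.0299,"y":0.0030,"z":0.0097,"wx":-0.2,"wy":18.4,"wz":-5.0}
{"x":-0.0330,"y":0.0034,"z":0.0112,"wx":-0.2,"wy":21.3,"wz":-5.8}
```

View pics/c5.png

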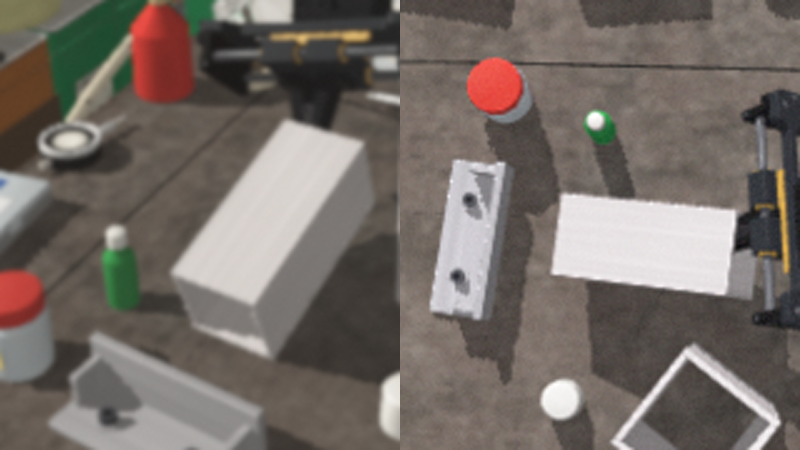

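The tube is leaning about 70°, supported under its top wall, and the hand is clear of the big tube. Now the last part of the lowering.

```bash
python3 -m handwheel '[{"x":-0.004,"y":0,"z":0,"wx":0,"wy":1.9,"wz":-0.6},{"x":-0.0076,"y":0.0005,"z":0.0006,"wx":0,"wy":4.8,"wz":-1.3},{"x":-0.0117,"y":0.001,"z":0.002,"wx":0,"wy":6.8,"wz":-1.9},{"x":-0.015,"y":0.001,"z":0.003,"wx":0,"wy":9.7,"wz":-2.6},{"x":-0.019,"y":0.0015,"z":0.0046,"wx":0,"wy":11.6,"wz":-3.2},{"x":-0.022,"y":0.002,"z":0.0058,"wx":0,"wy":14.5,"wz":-3.9},{"x":-0.024,"y":0.002,"z":0.0067,"wx":0,"wy":15.5,"wz":-4.2},{"x":-0.026,"y":0.0025,"z":0.0077,"wx":0,"wy":16.4,"wz":-4.5},{"x":-0.028,"y":0.0027,"z":0.0087,"wx":0,"wy":17.4,"wz":-4.7},{"x":-0.028,"y":0.0027,"z":0.0087,"wx":0,"wy":17.4,"wz":-4.7}]' 0
python3 plan.py '[(88,27,.04,"r"),(90,27,.04,"r"),(91,28,.04,"r"),(92,28,.04,"r"),(93,29,.04,"r")]'
```

```text
time: 8.88
position: [0.544, -0.0233, 0.0432]
tool_rot: [-1.489, -1.567, -0.734]
ft_force: [0.3, -0.0, -2.8]
grip_width: 0.005
grip_force: 0.8
S [0.196 0.016 0.039] 61
S [0.197 0.016 0.035] 63
S [0.198 0.016 0.032] 63
S [0.198 0.016 0.03 ] 64
S [0.199 0.016 0.027] 64
now S [192.7  16.5  43.2] rv [13.7 59.6 -8.1] F [ 0.3 -0.  -2.8] t 8.8833 j [ 1.08  1.01 -0.87  1.5  -0.2   1.47  0.41]
{"x":-0.0050,"y":-0.0007,"z":-0.0004,"wx":-0.2,"wy":1.0,"wz":-0.1}
{"x":-0.0093,"y":-0.0005,"z":0.0005,"wx":-0.2,"wy":2.9,"wz":-0.6}
{"x":-0.0122,"y":-0.0002,"z":0.0015,"wx":-0.2,"wy":2.9,"wz":-0.6}
{"x":-0.0143,"y":-0.0000,"z":0.0021,"wx":-0.2,"wy":3.9,"wz":-0.9}
{"x":-0.0172,"y":0.0003,"z":0.0032,"wx":-0.2,"wy":3.9,"wz":-0.9}
```

```bash
python3 -m handwheel '[{"x":-0.0025,"y":0,"z":0,"wx":0,"wy":0.5,"wz":0},{"x":-0.005,"y":0,"z":0,"wx":0,"wy":1,"wz":-0.1},{"x":-0.007,"y":0,"z":0,"wx":0,"wy":2,"wz":-0.3},{"x":-0.009,"y":0,"z":0.0005,"wx":0,"wy":3,"wz":-0.6},{"x":-0.0105,"y":0,"z":0.001,"wx":0,"wy":3,"wz":-0.6},{"x":-0.012,"y":0,"z":0.0015,"wx":0,"wy":3,"wz":-0.6},{"x":-0.0135,"y":0,"z":0.002,"wx":0,"wy":3,"wz":-0.6},{"x":-0.015,"y":0,"z":0.0025,"wx":0,"wy":3.5,"wz":-0.8},{"x":-0.0172,"y":0,"z":0.003,"wx":0,"wy":3.9,"wz":-0.9},{"x":-0.0172,"y":0,"z":0.003,"wx":0,"wy":3.9,"wz":-0.9}]' 0
python3 plan.py '[(95,30,.04,"r")]'
python3 - <<'E'
from bench import ctrl
import cv2,numpy as np
a=[]
for n in ("scene","top"):
    d=ctrl.get_image(n);np.savez(f"pics/{n}6.npz",**d);a.append(d["image"][:,:,::-1])
o=np.hstack([cv2.resize(a[0][180:360,200:360],(400,450),interpolation=2),cv2.resize(a[1][150:330,190:350],(400,450),interpolation=2)])
cv2.imwrite("pics/c6.png",o)
E
```

```text
time: 9.72
position: [0.5424, -0.0295, 0.0266]
tool_rot: [-1.439, -1.529, -0.786]
ft_force: [-0.2, -0.3, -0.5]
grip_width: 0.007
grip_force: 0.0
S [0.199 0.016 0.021] 65
now S [199.1  15.6  26.6] rv [13.6 63.7 -8.5] F [-0.2 -0.3 -0.5] t 9.7167 j [ 1.09  1.08 -0.86  1.47 -0.2   1.49  0.45]
{"x":-0.0049,"y":0.0009,"z":0.0019,"wx":-0.2,"wy":0.9,"wz":-0.3}
```

View pics/c6.png

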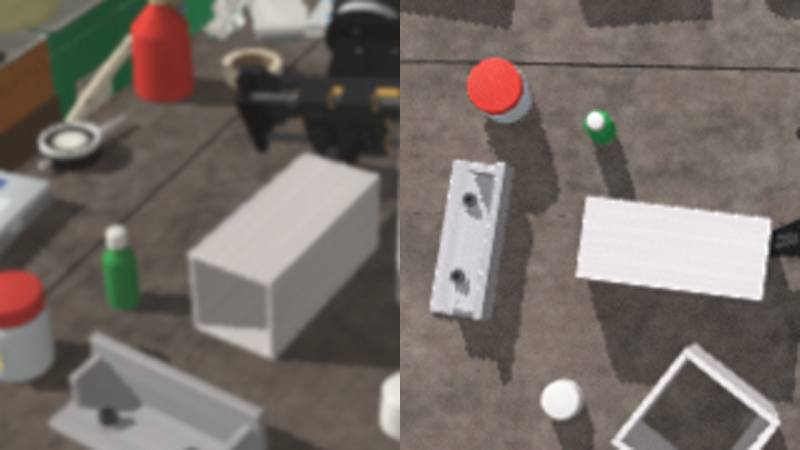

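The tube lies flat, pointing away from the stop, and the fingers feel no load. I'll measure it and plan the withdrawal.

```bash
python3 - <<'E'
from h import *
d=dict(np.load("pics/top6.npz"))
f=lambda x,y:(189.5+(x-399.5)/2.5,149.5+(y+.5)/2.5)
C=np.array([toS(onz(d,f(*p),.07)) for p in [(587,198),(772,218),(763,299),(577,277)]]);print(C.round(4))
e=C[1]+C[2]-C[0]-C[3];print("yaw",np.degrees(np.arctan2(e[1],e[0])),"foot",(C[0]+C[3])/2,"len",np.linalg.norm(e)/2)
E
python3 - <<'E'
import sys; sys.path.insert(0,'.')
from st import *
print("retract ends S",toS(cur()[0]+cur()[1].apply([0,0,-.09])).round(3))
E
```

```text
[[ 0.0785  0.0457  0.07  ]
 [ 0.2378  0.0494  0.07  ]
 [ 0.2391 -0.0202  0.07  ]
 [ 0.0794 -0.0224  0.07  ]]
yaw 1.0611215091937265 foot [0.07896292 0.01166147 0.07      ] len 0.15954522432177537
retract ends S [0.277 0.039 0.065]
```

```bash
python3 -m handwheel '[{"x":0,"y":0,"z":-0.012,"wx":0,"wy":0,"wz":0},{"x":0,"y":0,"z":-0.025,"wx":0,"wy":0,"wz":0},{"x":0,"y":0,"z":-0.04,"wx":0,"wy":0,"wz":0},{"x":0,"y":0,"z":-0.06,"wx":0,"wy":0,"wz":0},{"x":0,"y":0,"z":-0.085,"wx":0,"wy":0,"wz":0},{"x":0,"y":0,"z":-0.11,"wx":0,"wy":0,"wz":0},{"x":0,"y":0,"z":-0.135,"wx":0,"wy":0,"wz":0},{"x":0,"y":0,"z":-0.135,"wx":0,"wy":0,"wz":0}]' 0
python3 - <<'E'
import sys; sys.path.insert(0,'.')
from st import *
p,Rc,s=cur();print("S",toS(p).round(3),np.round(s["joint_positions"],2),np.round(s["ft_force"],1))
for yaw in (90,-90):
    T=rot(0)*R.from_euler('z',yaw,degrees=True)
    print(yaw,(Rc.inv()*T).as_rotvec(degrees=True).round(1),Rc.inv().apply(toW((.31,.012,.15))-p).round(3))
E
```

```text
time: 10.48
position: [0.5679, -0.1562, 0.0865]
tool_rot: [-1.449, -1.531, -0.791]
ft_force: [-0.8, -0.6, -0.1]
grip_width: 0.005
grip_force: 0.0
S [0.322 0.054 0.086] [ 1.1   1.11 -0.84  1.18 -0.19  1.76  0.43] [-0.8 -0.6 -0.1]
90 [-60.7 -39.9  87.4] [ 0.062 -0.045 -0.006]
-90 [ 38.3 -58.3 -71.4] [ 0.062 -0.045 -0.006]
```

The foot end is at stop x 0.079, yaw 1°, measured length 0.1595 m, so the measurement checks out. Now I'll stand the hand upright behind the mouth.

```bash
python3 st.py '[(.32,.03,.11,45,10),(.32,.012,.15,24,5),(.32,.012,.17,0,0)]'
```

```text
now S [322.3  54.4  86.5] rv [13.1 63.4 -8.3] F [-0.8 -0.6 -0.1] t 10.4833 j [ 1.1   1.11 -0.84  1.18 -0.19  1.76  0.43]
{"x":0.0222,"y":-0.0257,"z":-0.0019,"wx":-4.6,"wy":-18.3,"wz":4.1}
{"x":0.0581,"y":-0.0475,"z":-0.0144,"wx":-9.3,"wy":-39.2,"wz":6.9}
{"x":0.0760,"y":-0.0497,"z":-0.0230,"wx":-13.1,"wy":-63.4,"wz":8.3}
```

```bash
python3 -m handwheel '[{"x":0.007,"y":-0.008,"z":-0.001,"wx":-1.5,"wy":-6,"wz":1.3},{"x":0.015,"y":-0.017,"z":-0.001,"wx":-3,"wy":-12,"wz":2.6},{"x":0.022,"y":-0.026,"z":-0.002,"wx":-4.6,"wy":-18.3,"wz":4.1},{"x":0.034,"y":-0.033,"z":-0.006,"wx":-6,"wy":-25,"wz":5},{"x":0.046,"y":-0.04,"z":-0.01,"wx":-7.6,"wy":-32,"wz":6},{"x":0.058,"y":-0.0475,"z":-0.0144,"wx":-9.3,"wy":-39,"wz":6.9},{"x":0.063,"y":-0.048,"z":-0.017,"wx":-10.3,"wy":-45,"wz":7.3},{"x":0.068,"y":-0.049,"z":-0.02,"wx":-11.3,"wy":-51,"wz":7.7},{"x":0.072,"y":-0.0495,"z":-0.022,"wx":-12.3,"wy":-57.5,"wz":8},{"x":0.076,"y":-0.05,"z":-0.023,"wx":-13.1,"wy":-63.4,"wz":8.3}]' 0
python3 st.py '[(.30,.012,.17,0,0)]'
python3 -m handwheel '[{"x":0,"y":0,"z":0,"wx":0,"wy":0,"wz":-7},{"x":0,"y":0,"z":0,"wx":0,"wy":0,"wz":-14},{"x":0,"y":0,"z":0,"wx":0,"wy":0,"wz":-21},{"x":0,"y":0,"z":0,"wx":0,"wy":0,"wz":-28},{"x":0,"y":0,"z":0,"wx":0,"wy":0,"wz":-35},{"x":0,"y":0,"z":0,"wx":0,"wy":0,"wz":-42},{"x":0,"y":0,"z":0,"wx":0,"wy":0,"wz":-49},{"x":0,"y":0,"z":0,"wx":0,"wy":0,"wz":-56},{"x":0,"y":0,"z":0,"wx":0,"wy":0,"wz":-63},{"x":0,"y":0,"z":0,"wx":0,"wy":0,"wz":-70}]' 0
python3 st.py '[(.30,.012,.17,0,0)]'
```

```text
time: 11.32
position: [0.5244, -0.1434, 0.1708]
tool_rot: [2.328, 2.107, -0.004]
ft_force: [0.2, -0.4, -0.2]
grip_width: 0.004
grip_force: 0.0
now S [314.3   9.8 170.8] rv [ 0.  -0.2 -0.4] F [ 0.2 -0.4 -0.2] t 11.3167 j [ 1.02  0.2  -0.9   1.73  0.17  1.29 -0.01]
{"x":0.0143,"y":0.0023,"z":0.0008,"wx":-0.0,"wy":0.2,"wz":0.4}
time: 12.15
position: [0.5236, -0.1432, 0.1689]
tool_rot: [-0.688, -3.06, -0.005]
ft_force: [-0.5, -0.4, 0.8]
grip_width: 0.004
grip_force: 0.0
now S [314.1   9.  168.9] rv [  0.1   0.4 -70.8] F [-0.5 -0.4  0.8] t 12.15 j [ 1.16  0.26 -1.08  1.73  0.23  1.3   1.17]
{"x":0.0019,"y":0.0143,"z":-0.0010,"wx":-0.1,"wy":-0.4,"wz":70.8}
```

```bash
python3 -m handwheel '[{"x":0,"y":0,"z":0,"wx":0,"wy":-0.3,"wz":-7},{"x":0,"y":0,"z":0,"wx":0,"wy":-0.3,"wz":-14},{"x":0,"y":0,"z":0,"wx":0,"wy":-0.3,"wz":-19.2},{"x":0,"y":0,"z":0,"wx":0,"wy":-0.3,"wz":-19.2},{"x":0,"y":0,"z":0,"wx":0,"wy":-0.3,"wz":-19.2}]' 0
python3 - <<'E'
import sys; sys.path.insert(0,'.')
from st import *
p,Rc,s=cur();print("S",toS(p).round(4),np.round(s["joint_positions"],2),np.round(s["ft_force"],1),(rot(0).inv()*Rc).as_rotvec(degrees=True).round(1))
for t in [(.285,.013,.1),(.285,.013,.02),(.254,.013,.02),(.175,.013,.02)]: print(t,Rc.inv().apply(toW(t)-p).round(4))
E
```

```text
time: 12.57
position: [0.5237, -0.1433, 0.1686]
tool_rot: [0.182, 3.136, 0.005]
ft_force: [1.0, -0.0, 0.1]
grip_width: 0.005
grip_force: 0.0
S [0.3142 0.0091 0.1686] [ 1.21  0.27 -1.14  1.73  0.25  1.3   1.48] [ 1.  -0.   0.1] [ -0.2   0.1 -89.5]
(0.285, 0.013, 0.1) [-0.0037  0.0291  0.0687]
(0.285, 0.013, 0.02) [-0.0036  0.0288  0.1487]
(0.254, 0.013, 0.02) [-0.0033  0.0598  0.1488]
(0.175, 0.013, 0.02) [-0.0026  0.1388  0.1491]
```

```bash
python3 -m handwheel '[{"x":-0.001,"y":0.008,"z":0.035,"wx":0,"wy":0,"wz":-0.5},{"x":-0.002,"y":0.016,"z":0.07,"wx":0,"wy":0,"wz":-0.5},{"x":-0.003,"y":0.024,"z":0.10,"wx":0,"wy":0,"wz":-0.5},{"x":-0.0036,"y":0.0285,"z":0.125,"wx":0,"wy":0,"wz":-0.5},{"x":-0.0036,"y":0.0285,"z":0.143,"wx":0,"wy":0,"wz":-0.5},{"x":-0.0036,"y":0.0285,"z":0.1485,"wx":0,"wy":0,"wz":-0.5},{"x":-0.0036,"y":0.0285,"z":0.1485,"wx":0,"wy":0,"wz":-0.5}]' 0
cat > s2.py <<'E'
from st import *
p,Rc,s=cur();print("S",toS(p).round(4),np.round(s["joint_positions"],2),np.round(s["ft_force"],1),(rot(0).inv()*Rc).as_rotvec(degrees=True).round(1))
for x in (.254,.230,.205,.19,.175): print(x,Rc.inv().apply(toW((x,.013,.022))-p).round(4))
E
python3 s2.py
```

```text
time: 13.15
position: [0.5295, -0.1147, 0.0188]
tool_rot: [-0.166, -3.135, -0.006]
ft_force: [1.4, 0.2, 0.4]
grip_width: 0.001
grip_force: 0.0
S [0.2852 0.0118 0.0188] [ 1.03  0.45 -1.02  1.89  0.44  1.05  1.29] [1.4 0.2 0.4] [ -0.1   0.3 -90. ]
0.254 [-0.0012  0.0312 -0.0031]
0.23 [-0.0012  0.0552 -0.003 ]
0.205 [-0.0013  0.0802 -0.0029]
0.19 [-0.0013  0.0952 -0.0029]
0.175 [-0.0013  0.1102 -0.0028]
```

```bash
python3 -m handwheel '[{"x":-0.001,"y":0.014,"z":-0.003,"wx":0,"wy":0,"wz":0},{"x":-0.001,"y":0.025,"z":-0.003,"wx":0,"wy":0,"wz":0},{"x":-0.001,"y":0.031,"z":-0.003,"wx":0,"wy":0,"wz":0},{"x":-0.001,"y":0.037,"z":-0.003,"wx":0,"wy":0,"wz":0},{"x":-0.001,"y":0.045,"z":-0.003,"wx":0,"wy":0,"wz":0},{"x":-0.001,"y":0.053,"z":-0.003,"wx":0,"wy":0,"wz":0},{"x":-0.001,"y":0.061,"z":-0.003,"wx":0,"wy":0,"wz":0},{"x":-0.001,"y":0.068,"z":-0.003,"wx":0,"wy":0,"wz":0},{"x":-0.001,"y":0.074,"z":-0.003,"wx":0,"wy":0,"wz":0},{"x":-0.001,"y":0.078,"z":-0.003,"wx":0,"wy":0,"wz":0}]' 0
python3 s2.py
python3 - <<'E'
from bench import ctrl
import cv2,numpy as np
a=[]
for n in ("scene","top"):
    d=ctrl.get_image(n);np.savez(f"pics/{n}7.npz",**d);a.append(d["image"][:,:,::-1])
o=np.hstack([cv2.resize(a[0][200:360,200:360],(400,400),interpolation=2),cv2.resize(a[1][180:300,190:310],(400,400),interpolation=2)])
cv2.imwrite("pics/c7.png",o)
E
```

```text
time: 13.98
position: [0.5404, -0.038, 0.0238]
tool_rot: [0.164, 3.136, 0.002]
ft_force: [-0.8, -5.5, 6.5]
grip_width: 0.005
grip_force: 3.3
S [0.2077 0.0145 0.0238] [ 0.9   0.45 -1.04  1.89  0.44  1.06  1.15] [-0.8 -5.5  6.5] [ -0.1  -0.  -90.1]
0.254 [ 0.0016 -0.0463  0.0018]
0.23 [ 0.0016 -0.0223  0.0018]
0.205 [0.0015 0.0027 0.0018]
0.19 [0.0015 0.0177 0.0019]
0.175 [0.0015 0.0327 0.0019]
```

View pics/c7.png

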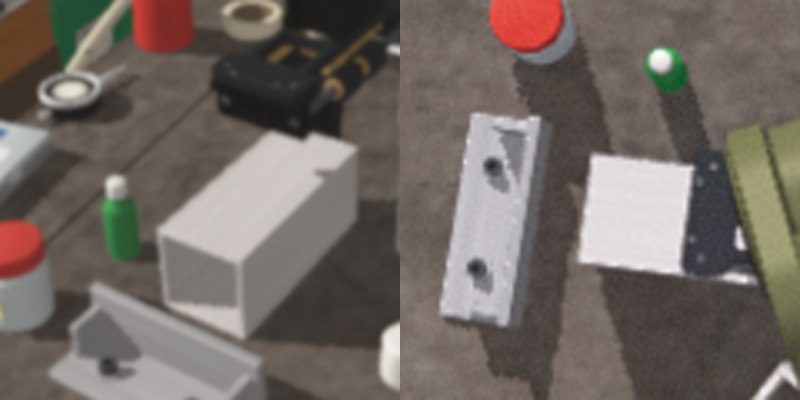

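The tube is sliding back square and nothing else has moved. The wrist shows 6.5 N upward, so the finger's sloping back is pressing on the rim. I'll back off, raise the hand 20 mm and measure.

```bash
python3 -m handwheel '[{"x":0,"y":-0.004,"z":0,"wx":0,"wy":0,"wz":0},{"x":0,"y":-0.008,"z":0,"wx":0,"wy":0,"wz":0},{"x":0,"y":-0.008,"z":-0.01,"wx":0,"wy":0,"wz":0},{"x":0,"y":-0.008,"z":-0.02,"wx":0,"wy":0,"wz":0},{"x":0,"y":-0.008,"z":-0.02,"wx":0,"wy":0,"wz":0}]' 0
python3 s2.py|head -1
cat > m.py <<'E'
import sys
from h import *
from bench import ctrl
def foot(d):
    g=cv2.cvtColor(d["image"],cv2.COLOR_RGB2GRAY)
    hsv=cv2.cvtColor(d["image"],cv2.COLOR_RGB2HSV)
    m=((g>165)&(hsv[:,:,1]<40)).astype(np.uint8)
    n,l,s,c=cv2.connectedComponentsWithStats(m)
    for i in range(1,n):
        if s[i,4]>300 and 190<c[i][0]<310 and 190<c[i][1]<290:
            k=cv2.findContours((l==i).astype(np.uint8),0,2)[0][0]; b=cv2.approxPolyDP(k,3,True)[:,0]
            print(s[i,4],[toS(onz(d,q,.07)).round(4)[:2].tolist() for q in b.astype(float)])
d=dict(np.load("pics/top7.npz"));foot(d)
f=lambda x,y:(189.5+(x-399.5)/3.333,179.5+(y+.5)/3.333)
print([toS(onz(d,f(*p),.07)).round(4) for p in [(592,153),(580,263)]])
E
python3 m.py
```

```text
time: 14.5
position: [0.5404, -0.0452, 0.0453]
tool_rot: [0.164, 3.134, 0.006]
ft_force: [0.7, -0.5, 0.7]
grip_width: 0.009
grip_force: 0.0
S [0.2149 0.0152 0.0453] [ 0.94  0.42 -1.06  1.87  0.41  1.09  1.19] [ 0.7 -0.5  0.7] [ -0.3   0.  -90.1]
1018 [[-0.0389, 0.0629], [-0.0419, -0.0657], [-0.0002, -0.0665], [0.0025, 0.0661]]
992 [[0.0424, 0.0473], [0.0411, -0.02], [0.1082, -0.0197], [0.1055, 0.0469]]
[array([0.0407, 0.048 , 0.07  ]), array([ 0.043 , -0.0231,  0.07  ])]
```

```bash
python3 -m handwheel '[{"x":0.002,"y":0.005,"z":0,"wx":0,"wy":0,"wz":0},{"x":0.002,"y":0.010,"z":0,"wx":0,"wy":0,"wz":0},{"x":0.002,"y":0.015,"z":0,"wx":0,"wy":0,"wz":0},{"x":0.002,"y":0.020,"z":0,"wx":0,"wy":0,"wz":0},{"x":0.002,"y":0.025,"z":0,"wx":0,"wy":0,"wz":0},{"x":0.002,"y":0.029,"z":0,"wx":0,"wy":0,"wz":0},{"x":0.002,"y":0.033,"z":0,"wx":0,"wy":0,"wz":0},{"x":0.002,"y":0.036,"z":0,"wx":0,"wy":0,"wz":0},{"x":0.002,"y":0.038,"z":0,"wx":0,"wy":0,"wz":0},{"x":0.002,"y":0.038,"z":0,"wx":0,"wy":0,"wz":0}]' 0
python3 s2.py|head -1
python3 - <<'E'
from m import *
d=ctrl.get_image("top");np.savez("pics/top8.npz",**d);print('--');foot(d)
E
```

```text
time: 15.33
position: [0.5408, -0.0066, 0.0432]
tool_rot: [0.162, 3.137, 0.006]
ft_force: [0.2, -1.2, 0.2]
grip_width: 0.004
grip_force: 0.7
S [0.1765 0.0116 0.0432] [ 0.87  0.42 -1.07  1.87  0.41  1.09  1.11] [ 0.2 -1.2  0.2] [ -0.2   0.2 -90.2]
1018 [[-0.0389, 0.0629], [-0.0419, -0.0657], [-0.0002, -0.0665], [0.0025, 0.0661]]
992 [[0.0424, 0.0473], [0.0411, -0.02], [0.1082, -0.0197], [0.1055, 0.0469]]
[array([0.0407, 0.048 , 0.07  ]), array([ 0.043 , -0.0231,  0.07  ])]
--
1016 [[-0.0389, 0.0629], [-0.0419, -0.0657], [-0.0002, -0.0665], [0.0025, 0.0661]]
899 [[0.0139, 0.0479], [0.0127, -0.0194], [0.0715, -0.0202], [0.0684, 0.0485]]
```

```bash
python3 -m handwheel '[{"x":0,"y":0.003,"z":0,"wx":0,"wy":0,"wz":0},{"x":0,"y":0.006,"z":0,"wx":0,"wy":0,"wz":0},{"x":0,"y":0.008,"z":0,"wx":0,"wy":0,"wz":0},{"x":0,"y":0.0095,"z":0,"wx":0,"wy":0,"wz":0},{"x":0,"y":0.011,"z":0,"wx":0,"wy":0,"wz":0},{"x":0,"y":0.012,"z":0,"wx":0,"wy":0,"wz":0},{"x":0,"y":0.012,"z":0,"wx":0,"wy":0,"wz":0}]' 0
python3 -m handwheel '[{"x":0,"y":0.001,"z":0,"wx":0,"wy":0,"wz":0},{"x":0,"y":0.001,"z":0,"wx":0,"wy":0,"wz":0},{"x":0,"y":0.001,"z":0,"wx":0,"wy":0,"wz":0}]' 0
python3 - <<'E'
from m import *
d=ctrl.get_image("top");np.savez("pics/top9.npz",**d);print('--');foot(d)
E
```

```text
time: 15.97
position: [0.5419, 0.005, 0.0431]
tool_rot: [0.163, 3.137, 0.006]
ft_force: [-1.3, -0.9, -1.6]
grip_width: 0.006
grip_force: 0.6
time: 16.22
position: [0.542, 0.0055, 0.0431]
tool_rot: [0.164, 3.137, 0.006]
ft_force: [-0.7, -1.8, -0.4]
grip_width: 0.005
grip_force: 0.8
1018 [[-0.0389, 0.0629], [-0.0419, -0.0657], [-0.0002, -0.0665], [0.0025, 0.0661]]
992 [[0.0424, 0.0473], [0.0411, -0.02], [0.1082, -0.0197], [0.1055, 0.0469]]
[array([0.0407, 0.048 , 0.07  ]), array([ 0.043 , -0.0231,  0.07  ])]
--
1840 [[-0.0389, 0.0629], [-0.0419, -0.0657], [-0.0002, -0.0665], [0.002, -0.0209], [0.0563, -0.0201], [0.0555, 0.0468], [0.0075, 0.0471], [0.0025, 0.0661]]
```

```bash
for i in 1; do python3 -m handwheel '[{"x":0,"y":0.001,"z":0,"wx":0,"wy":0,"wz":0},{"x":0,"y":0.002,"z":0,"wx":0,"wy":0,"wz":0},{"x":0,"y":0.002,"z":0,"wx":0,"wy":0,"wz":0}]' 0|sed -n '2p;4p;6p'; python3 -m handwheel '[{"x":0,"y":0.001,"z":0,"wx":0,"wy":0,"wz":0},{"x":0,"y":0.001,"z":0,"wx":0,"wy":0,"wz":0}]' 0|sed -n '2p;4p;6p';done
```

```text
position: [0.542, 0.0056, 0.0431]
ft_force: [-2.3, -5.5, 1.2]
grip_force: 2.7
position: [0.5419, 0.0056, 0.0431]
ft_force: [-1.8, -7.0, 1.9]
grip_force: 3.5
```

The fingertips have stopped moving and the force is rising, so the foot end is on the stop. One firmer push to seat it square, then I'll back off and check.

```bash
python3 -m handwheel '[{"x":0,"y":0.001,"z":0,"wx":0,"wy":0,"wz":0},{"x":0,"y":0.002,"z":0,"wx":0,"wy":0,"wz":0},{"x":0,"y":0.002,"z":0,"wx":0,"wy":0,"wz":0}]' 0|sed -n '2p;4p;6p'
python3 -m handwheel '[{"x":0,"y":-0.006,"z":0,"wx":0,"wy":0,"wz":0},{"x":0,"y":-0.015,"z":0,"wx":0,"wy":0,"wz":0},{"x":0,"y":-0.035,"z":0,"wx":0,"wy":0,"wz":0},{"x":0,"y":-0.06,"z":0,"wx":0,"wy":0,"wz":0},{"x":0,"y":-0.09,"z":-0.02,"wx":0,"wy":0,"wz":0},{"x":0,"y":-0.12,"z":-0.05,"wx":0,"wy":0,"wz":0},{"x":0,"y":-0.12,"z":-0.09,"wx":0,"wy":0,"wz":0},{"x":0,"y":-0.12,"z":-0.13,"wx":0,"wy":0,"wz":0},{"x":0,"y":-0.12,"z":-0.13,"wx":0,"wy":0,"wz":0}]' 0|sed -n '2p;4p'
python3 - <<'E'
from m import *
d=ctrl.get_image("top");np.savez("pics/top10.npz",**d);print('--');foot(d)
s=ctrl.get_image("scene")
o=np.hstack([cv2.resize(s["image"][200:360,200:360,::-1],(400,400),interpolation=2),cv2.resize(d["image"][180:300,190:310,::-1],(400,400),interpolation=2)])
cv2.imwrite("pics/c8.png",o)
E
```

```text
position: [0.5419, 0.0056, 0.0431]
ft_force: [-4.0, -9.2, 3.1]
grip_force: 5.2
position: [0.5352, -0.1093, 0.1804]
ft_force: [1.1, 0.7, 0.3]
1018 [[-0.0389, 0.0629], [-0.0419, -0.0657], [-0.0002, -0.0665], [0.0025, 0.0661]]
992 [[0.0424, 0.0473], [0.0411, -0.02], [0.1082, -0.0197], [0.1055, 0.0469]]
[array([0.0407, 0.048 , 0.07  ]), array([ 0.043 , -0.0231,  0.07  ])]
--
3410 [[-0.0407, 0.0605], [-0.0419, -0.0657], [-0.0002, -0.0665], [0.002, -0.0209], [0.1595, -0.0171], [0.1573, 0.0472], [0.0075, 0.0471], [0.0025, 0.0661]]
```

View pics/c8.png

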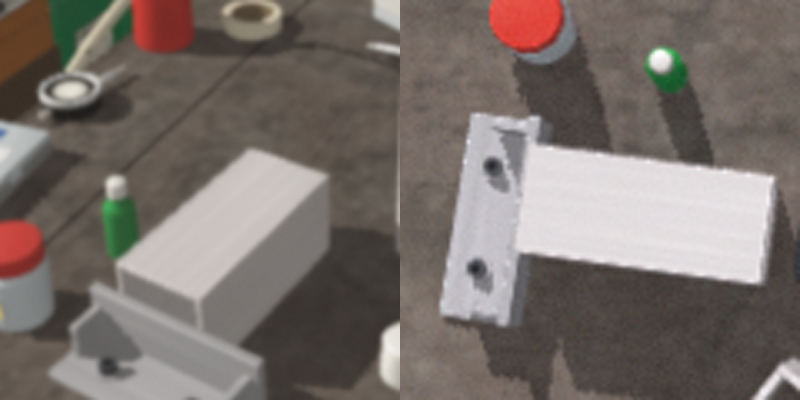

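The tube lies flat with its foot end on the face of the stop. The mouth is at stop x of about 0.158, the yaw is within about 1.5°, and the robot is clear. Handing in.

```bash
python3 -c "from bench import ctrl; print(ctrl.close_job())"
```

```text
the job is handed in; nothing more can be done
None
```

I tipped the tube over gently, pushed it back until its foot end sat flat against the stop, and handed the job in; my last measurement had it square within about 1.5° (no verdict came back).

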